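# Rock the cork stopper out of the leaning jar

### The arm

A 7-joint arm with a two-finger parallel gripper is mounted at the origin on the work surface. World frame = base frame: x ahead of the robot, y to its left, z up, the work surface at z = 0. Lengths are in m, angles in rad, forces in N, time in s.
With the tool pointing down it reaches from about 0.425 to 0.925 m from the base axis. Payload 6.8 kg.
Tool frame: the origin (TCP) lies midway between the tips of the shut fingers; the grasp point (between the pads) lies 19 mm behind it; z points along the fingers, y is the direction in which the jaws open and shut (so a half turn about z gives the same grasp; the last joint's range is limited). The gripper opens to 85 mm and grips with 20 to 120 N. Pads are 22 mm wide; open, the fingers measure 114 mm over their backs; the gripper's body (76 mm by 85 mm) begins 54 mm behind the grasp point. The pads swing forward as they close: fully open they stand 13 mm farther back than shut.
Start: joints at [1.19, 0.477, 0.022, 1.555, -0.011, 1.109, -0.083], TCP at [0.182, -0.65, 0.231] pointing down, gripper open.
Joint ranges: [-2.96, 2.96], [-0.34, 2.1], [-1.41, 1.46], [0.24, 2.44], [-1.37, 4.51], [0.17, 1.92], [-2.96, 2.96]. Speed limits (rad/s): [2.39, 2.39, 3.14, 3.14, 3.14, 3.14, 3.14].

### API

Orientations are given as a rotation vector (axis times angle).
In Python, from bench import r gives the robot as it stands. The module is installed in compiled form; this text tells all that it offers.
- The arm moves only by the tool play_rows, never from a script. Its argument "plan" is a list of rows, each a list of 7 numbers: the shift along the world's x, y, z in mm, then the turn, a rotation vector about the world's x, y, z in rad, then the finger opening in mm, from 0 to 85.4. A call has 1 to 12 rows; each row is the pose to reach, as a shift and turn from the pose commanded when the call began; what a row does not reach only later rows make up. A row lasts 1/10 s, in which the tool goes at most 50 mm and 8.59 degrees, less where a joint would pass 70% of its speed; a pose out of reach is approached as far as the arm can. A call with a gripper value outside its range is refused whole. The fingers move at their own pace and stop on an object; "grip_force" is the grip in N (left out, the last holds). Time passes only in rows, so rows that repeat a pose let the fingers close. It gives the time, the measured TCP pose, the force and the opening at its end, in the units of the state.
- r.get_obs(): the state, without advancing time (a new reading comes with each control period).
- r.grab_frame(name): name is "scene" or "top"; returns a dict with "color" (420x560x3 uint8, blue, green, red), "z_map" (420x560 float32, m along the optical axis (not along the pixel's ray), 0 where there is no reading), "camera_matrix" (3x3 intrinsics, pixels), "k1" (the pictures are not rectified: a ray, as slopes to the right and down, at radius r is drawn at 1 + k1 r^2 times it, then the intrinsics apply), "R" (3x3) and "t" (3): a world point X has camera coordinates R X + t. Camera axes: x right, y down, z forward; pixel columns grow to the right and rows downward; lengths in m; the calibration is good to about 2 mm. A picture is of the moment at which its call begins.
- r.hand_in(): hands the job in, once; it reports no verdict.
The state is a dict: "clock": time; "joints": joint angles; "qvel": joint speeds; "tau": joint torques, N m; "tcp_pos": TCP position; "orientation": TCP orientation; "contact_force": force on the tool from outside, world axes, zero at the start; "moment": the same for the moment, N m; "grip_width": finger opening in m.
Only numpy, scipy, OpenCV 4.12 (cv2) and the standard library are available. Lean on these libraries where they do the work, as an engineer would, in place of code of your own. Each camera call takes 0.05 s, during which the arm holds its last target.

### The job

Open the blue storage jar: rock its tight cork stopper from side to side while easing it out along the jar's leaning axis, so that the jar stays seated in its stand and is not drawn up with the stopper. Then set the stopper down, cork end downwards, so that it stands upright on the clear end of the white serving tray, and let go of it once it stands; do not drop it. Leave the white jar and the two bowls where they are.

Things in the scene. Friction and masses are not known exactly. Their poses are not given: they have to be found in the camera images.
- stopper_center (a point): Stopper in the blue jar, 91 mm long, 0.20 to 0.31 kg: tapered cork plug (34 mm long, 55 mm across at its tip, 62 mm at the top), then an aluminium head disc (80 mm across, 12 mm thick), then a round knob (34 mm across, 45 mm long). The point is on the axis, 45.5 mm from either end; z points from cork to knob. At the start the head rests on the jar's rim and z is the jar's z.
- knob_center (a point): Middle of the stopper's knob, where to grip it, 23 mm along z from the stopper's centre and 34.5 mm above the underside of the head disc. Same axes. Nothing stands over it; the white jar's equal knob is 150 mm away.
- jar_mouth (a point): Centre of the blue jar's mouth at the rim (axes of the jar). A seal ring 12 mm below grips the cork: straight out takes 30 to 40 N and drags the jar along. Tipping the stopper 6 to 9 degrees about an edge of its head on the rim draws the far side of the cork up through the seal; a side is free once 9 mm up. Rocks to alternate sides, each begun 1 to 3 mm higher, walk it out, then it lifts freely.
- jar_blue: Square blue ceramic jar, 100 x 100 x 115 mm, with a round neck (81 mm across, bore 69 mm) up to the rim at 165 mm; 1.0 to 1.2 kg, loose in the stand. Origin: centre of its underside; z: its axis, out of the mouth, leaning 35 degrees from vertical towards the robot's side; y: level, sideways along the stand. Cheeks brace it at its +y and -y sides, so rock towards those.
- stand: Fixed oak stand, 290 mm wide, with two leaning places 150 mm apart along its y, one for each jar. Each has a foot board, a bed under the jar and two low cheeks at its sides with 1.5 mm play; the upper (away) side is open, so a jar can be pulled up out of it. Origin on the counter under the middle; x points away from the robot's side, the jars lean to -x.
- jar_white: Equal jar in white with an equal stopper that stays in, in the other place of the stand (left or right). Same origin and axes as the blue jar. Leave it alone.
- tray: Fixed white porcelain tray, 170 x 320 mm; origin under its centre, top face 10 mm higher; y runs along its length. A thin rim at the edge reaches 15 mm. Its +y end is clear, from y = 30 mm to the edge at 160 mm: stand the stopper about the middle of that, near y = 95 mm on the middle line.
- bowl_a: White bowl, 84 mm across, 45 mm high, on the tray about 108 mm from its centre to -y; origin under its centre. Leave it alone.
- bowl_b: Equal white bowl on the tray near its centre (16 mm to -y); origin under its centre. Leave it alone.
Not all that is in view belongs to the job. Of the things shaped like the part that bears stopper_center, the aluminium one is meant.

How it is judged:
On the way, in this order (a step that is already met when the one before it is completed fails the run):
1. the stopper is out of the neck with the blue jar still seated in the stand (z of stopper_center in the frame of jar_blue above 0.222 m and distance of jar_blue from where it was at the start of the episode below 0.012 m), for 0.1 s.
2. the stopper stands on the clear end of the tray while still held (z of stopper_center in the frame of tray between 0.052 and 0.0585 m and y of stopper_center in the frame of tray between 0.05 and 0.14 m and x of stopper_center in the frame of tray between -0.065 and 0.065 m and angle between stopper_center's own z axis and vertical below 0.12 rad and contact force between the fingers and stopper above 0.5 N), for 0.05 s.
At the end, for the whole second after the job is handed in: The stopper stands upright (within 7 degrees), cork down, on the clear end of the tray (axis 50 to 140 mm from the tray's centre towards +y, within 65 mm of its middle line), let go and still; both jars sit in the stand within 10 mm of their starts, the bowls within 20 mm (z of stopper_center in the frame of tray between 0.052 and 0.0585 m and y of stopper_center in the frame of tray between 0.05 and 0.14 m and x of stopper_center in the frame of tray between -0.065 and 0.065 m and angle between stopper_center's own z axis and vertical below 0.12 rad and distance of each of jar_blue, jar_white from where it was at the start of the episode below 0.01 m and distance of each of bowl_a, bowl_b from where it was at the start of the episode below 0.02 m); the robot touches nothing.
It fails at once if the blue jar is drawn up or out of its place (moved over 15 mm) (distance of jar_blue from where it was at the start of the episode above 0.015 m).
It fails at once if the white jar is disturbed (moved over 15 mm) (distance of jar_white from where it was at the start of the episode above 0.015 m).
It fails at once if a bowl is pushed over 25 mm (distance of any of bowl_a, bowl_b from where it was at the start of the episode above 0.025 m).
It also fails if it takes over 69 s, if anything falls off the work surface, if the arm or the gripper's body presses on something with over 40 N, if the wrist force passes 120 N, or if a joint passes its speed limit or range.

## Working session

There is one attempt and no reset: what is moved stays moved. The work goes in short steps, Python scripts to look and compute and a tool call to move; the robot and the scene stay as the last step left them, time stands still between calls to the robot, and variables do not carry over. Pictures are saved under pics/ and viewed, and the job is handed in when it is done.

Besides the shell and the picture viewer there is one more tool, called after "Emit:" as name(argument=value, ...), one argument or row to a line, values as JSON. play_rows: Moves the arm, as the interface text tells. Its arguments: {"type":"object","properties":{"plan":{"type":"array"},"grip_force":{"type":"number"}},"required":["plan"]}

```bash
mkdir -p pics
python3 - <<'E'
from bench import r
import cv2,numpy as np
o=r.get_obs();print(o)
for n in("scene","top"):
    f=r.grab_frame(n);cv2.imwrite(f"pics/{n}0.png",f["color"]);np.savez(f"{n}0.npz",**f)
    print(n,f["camera_matrix"],f["k1"],f["R"],f["t"])
E
```

```text
{'clock': 0.0, 'joints': array([ 1.18988906,  0.47783572,  0.02232711,  1.55645495, -0.01151902,
        1.10930204, -0.08311382]), 'qvel': array([-4.29359649e-04,  1.05643663e-03,  6.50500392e-05, -3.33007880e-04,
       -1.01382781e-03,  5.48641723e-04,  9.97181387e-06]), 'tau': array([ 6.95931249e-04, -5.96446359e+01,  1.60811082e+00, -2.81195712e+01,
        1.24722230e-02,  9.30440932e-03, -2.54498178e-05]), 'tcp_pos': array([ 0.18170606, -0.64946171,  0.23030011]), 'orientation': array([-3.11059131e+00, -4.26963776e-01,  5.82196732e-04]), 'contact_force': array([ 0.81094827,  0.18860331, -0.05612103]), 'moment': array([ 0.02650303, -0.02989573,  0.04027088]), 'grip_width': 0.08532761488425074}
scene [[533.65060843   0.         282.84289672]
 [  0.         533.65060843 213.87826871]
 [  0.           0.           1.        ]] 0.001782460499078978 [[-0.16872886  0.98556389  0.0139424 ]
 [ 0.66050665  0.12355572 -0.7405842 ]
 [-0.7316157  -0.11574888 -0.67181892]] [ 0.19013762 -0.23481836  1.6644838 ]
top [[537.03843363   0.         291.34525903]
 [  0.         537.03843363 209.65086287]
 [  0.           0.           1.        ]] -0.0806708984886197 [[-0.0174467  -0.99983888  0.00422296]
 [-0.99469078  0.01692814 -0.10150711]
 [ 0.10141926 -0.0059715  -0.99482585]] [-0.08512196  0.53907003  1.33893594]
```

View pics/scene0.png

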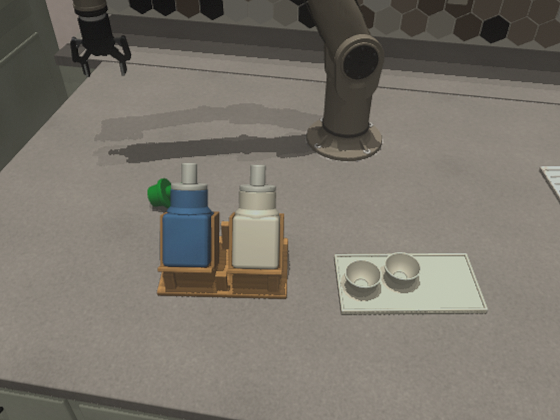

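View pics/top0.png

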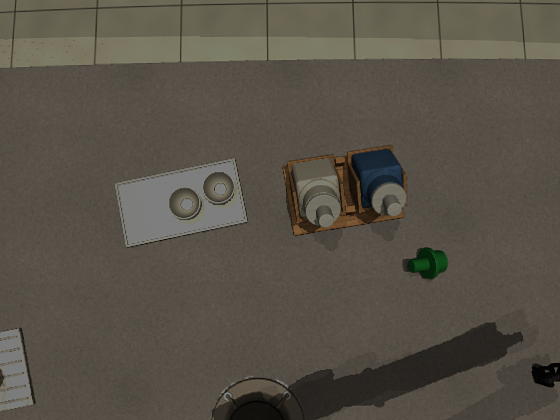

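```bash
cat > h.py <<'E'
import numpy as np,cv2
def cloud(f):
    K=f["camera_matrix"];k1=float(f["k1"]);z=f["z_map"]
    v,u=np.mgrid[0:z.shape[0],0:z.shape[1]].astype(float)
    xd=(u-K[0,2])/K[0,0];yd=(v-K[1,2])/K[1,1]
    x,y=xd.copy(),yd.copy()
    for _ in range(6):
        s=1+k1*(x*x+y*y);x=xd/s;y=yd/s
    C=np.stack([x*z,y*z,z],-1)
    return (C-f["t"])@f["R"]
def proj(f,X):
    K=f["camera_matrix"];k1=float(f["k1"]);c=np.atleast_2d(X)@f["R"].T+f["t"]
    p=c[:,:2]/c[:,2:];p=p*(1+k1*(p**2).sum(1,keepdims=True))
    return p*[K[0,0],K[1,1]]+[K[0,2],K[1,2]]
E
python3 - <<'E'
from h import *
s=np.load("scene0.npz");t=np.load("top0.npz")
a=cv2.resize(s["color"][150:310,130:310],None,fx=4.2,fy=3.4*1,interpolation=cv2.INTER_CUBIC)
a=cv2.resize(s["color"][150:305,135:305],(640,584),interpolation=cv2.INTER_CUBIC)
cv2.imwrite("pics/c1.png",a)
cv2.imwrite("pics/c2.png",cv2.resize(t["color"][135:285,270:460],(760,600),interpolation=cv2.INTER_CUBIC))
for n,f,pts in(("s",s,[(189,167),(189,180),(189,240),(258,170),(258,240),(190,285),(460,285),(360,300),(350,160)]),("t",t,[(395,208),(388,200),(322,205),(376,165),(325,218),(150,200),(187,205),(218,187),(430,262),(250,300)])):
    P=cloud(f)
    for u,v in pts: print(n,u,v,P[v,u].round(4),f["color"][v,u])
E
```

```text
s 189 167 [ 0.528  -0.3118  0.2386] [148 161 163]
s 189 180 [ 0.5459 -0.3086  0.2173] [144 155 156]
s 189 240 [ 0.646  -0.2865  0.1364] [115  92  62]
s 258 170 [ 0.5098 -0.1634  0.2381] [152 165 166]
s 258 240 [ 0.6219 -0.1419  0.1391] [148 168 173]
s 190 285 [ 0.6667 -0.2911  0.0127] [44 62 78]
s 460 285 [0.5547 0.3112 0.0109] [180 199 193]
s 360 300 [0.6411 0.0892 0.0133] [116 131 136]
s 350 160 [0.1086 0.0276 0.    ] [56 63 68]
t 395 208 [ 0.5157 -0.3168  0.2393] [102 116 118]
t 388 200 [ 0.5342 -0.3035  0.2323] [68 77 79]
t 322 205 [ 0.5277 -0.1609  0.2138] [82 92 94]
t 376 165 [ 0.6241 -0.2913  0.165 ] [52 39 24]
t 325 218 [ 0.4964 -0.1648  0.2428] [102 116 119]
t 150 200 [0.5711 0.2725 0.0068] [125 127 125]
t 187 205 [0.5561 0.1752 0.009 ] [126 126 125]
t 218 187 [0.6015 0.0945 0.0103] [125 127 126]
t 430 262 [ 0.398  -0.4355  0.0596] [10 33  7]
t 250 300 [ 0.3094  0.0158 -0.0068] [73 81 89]
```

View pics/c1.png

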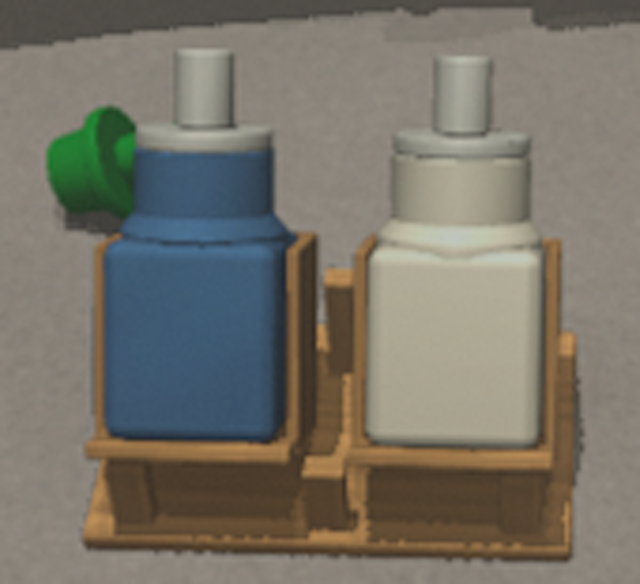

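View pics/c2.png

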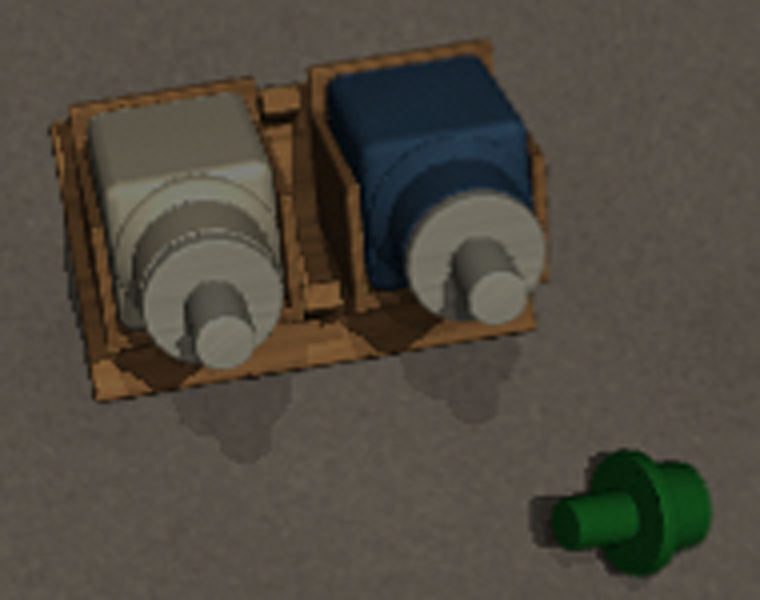

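```bash
cat > fit.py <<'E'
from h import *
from scipy.optimize import least_squares
from scipy.spatial.transform import Rotation as Ro
def box(p,c,h,rr=0):
    q=np.abs(p-c)-(np.array(h)-rr);return np.linalg.norm(np.maximum(q,0),axis=1)+np.minimum(q.max(1),0)-rr
def cyl(p,r,z0,z1):
    q=np.stack([np.hypot(p[:,0],p[:,1])-r,np.abs(p[:,2]-(z0+z1)/2)-(z1-z0)/2],1)
    return np.linalg.norm(np.maximum(q,0),axis=1)+np.minimum(q.max(1),0)
def frame(x): # origin, yaw, tilt
    return Ro.from_euler("z",x[3])*Ro.from_euler("y",-x[4])
def sdf(p): return np.minimum.reduce([box(p,[0,0,.0575],[.05,.05,.0575],.008),cyl(p,.0405,.11,.165),cyl(p,.040,.165,.177),cyl(p,.017,.177,.222)])
def res(x,P): return sdf((P-x[:3])@frame(x).as_matrix())
def fit(P,x0):
    x=np.array(x0,float)
    for tol in(.03,.012,.006):
        m=np.abs(res(x,P))<tol
        x=least_squares(res,x,args=(P[m],),loss="soft_l1",f_scale=.002,x_scale=[.01,.01,.01,.1,.1]).x
    return x,m.sum(),np.abs(res(x,P[m])).mean()
E
python3 - <<'E'
from fit import *
for n in("scene","top"):
    f=np.load(n+"0.npz");P=cloud(f);c=f["color"].astype(int);z=f["z_map"]
    fl=P[(z>0)&(np.abs(P[...,2])<.02)&(P[...,0]>.3)&(P[...,0]<.8)&(np.abs(P[...,1])<.5)]
    A=np.c_[fl[:,:2],np.ones(len(fl))];print(n,"floor",np.linalg.lstsq(A,fl[:,2],rcond=None)[0].round(4))
    for nm,kc,o in(("blue",(.535,-.312,.222),0),("white",(.515,-.163,.222),0)):
        yaw0=.12;x0=np.r_[0,0,0,yaw0,np.radians(35)];a=frame(x0).as_matrix()[:,2]
        x0[:3]=np.array(kc)-.2*a
        M=(z>0)&(P[...,2]>.06)
        w=(c[...,2]-c[...,0]>25) # wood
        Q=P[M&~w];Q=Q[np.linalg.norm(Q-(np.array(kc)-.1*a),axis=1)<.16]
        x,k,e=fit(Q,x0);R=frame(x).as_matrix()
        print(n,nm,x[:3].round(4),np.degrees(x[3:]).round(2),k,e.round(4),"knob",(x[:3]+R[:,2]*.1995).round(4),"axis",R[:,2].round(3))
E
```

```text
scene floor [-0.0009 -0.0002  0.0038]
scene blue [ 0.6391 -0.2986  0.0586] [ 8.36 35.07] 4063 0.0016 knob [ 0.5257 -0.3153  0.2219] axis [-0.568 -0.084  0.818]
scene white [ 0.6171 -0.1502  0.0584] [ 8.32 35.01] 2865 0.0015 knob [ 0.5039 -0.1667  0.2218] axis [-0.568 -0.083  0.819]
top floor [-0.0004  0.0015  0.0012]
top blue [ 0.6386 -0.2972  0.0562] [ 8.59 35.02] 2684 0.0014 knob [ 0.5254 -0.3143  0.2195] axis [-0.567 -0.086  0.819]
top white [ 0.6167 -0.1488  0.056 ] [ 8.45 34.95] 2620 0.0013 knob [ 0.5037 -0.1656  0.2195] axis [-0.567 -0.084  0.82 ]
```

Run:
```python
from h import *
for n in("scene","top"):
    f=np.load(n+"0.npz");P=cloud(f);c=f["color"].astype(int);z=f["z_map"]
    M=(z>0)&(P[...,2]>.004)&(P[...,2]<.06)&(P[...,0]>.42)&(P[...,0]<.75)&(P[...,1]>-.03)&(P[...,1]<.45)&(c.sum(-1)>300)
    m=cv2.morphologyEx(M.astype(np.uint8),cv2.MORPH_OPEN,np.ones((3,3)));nl,L,st,_=cv2.connectedComponentsWithStats(m)
    Q=P[L==1+st[1:,4].argmax()]
    # intersect rays with z=.012 : use depth points
    print(n,len(Q),cv2.minAreaRect(Q[:,:2].astype(np.float32)),np.median(Q[:,2]))
    Qb=P[(z>0)&(P[...,2]>.042)&(P[...,2]<.06)&(P[...,0]>.42)&(P[...,0]<.75)&(P[...,1]>-.03)&(P[...,1]<.45)]
    from scipy.cluster.vq import kmeans2
    if len(Qb)>10:
        km,l=kmeans2(Qb[:,:2],np.array([[.6,.09],[.57,.17]]));print("bowls",[cv2.minEnclosingCircle(Qb[l==i,:2].astype(np.float32)) for i in(0,1)])
    cl=P[(z>0)&(P[...,1]>.22)&(P[...,1]<.3)&(P[...,0]>.53)&(P[...,0]<.58)];print("clear z",np.median(cl[:,2]))
```

```text
scene 7786 ((0.5605874061584473, 0.19303882122039795), (0.18580284714698792, 0.3261037766933441), 11.22771167755127) 0.012483559934638535
bowls [((0.5983177423477173, 0.08727721124887466), 0.0436105914413929), ((0.5597191452980042, 0.17398206889629364), 0.044397804886102676)]
clear z 0.011226034122857331
top 5284 ((0.5619311332702637, 0.1905655562877655), (0.16321584582328796, 0.31415989995002747), 10.825480461120605) 0.009759489584017646
bowls [((0.5962517261505127, 0.08874189108610153), 0.04229399561882019), ((0.557422935962677, 0.1762082278728485), 0.0426461361348629)]
clear z 0.009340507033630232
```

```bash
cat > g.py <<'E'
import numpy as np
from scipy.spatial.transform import Rotation as Ro
yaw=np.radians(8.45);tilt=np.radians(35)
RJ=(Ro.from_euler("z",yaw)*Ro.from_euler("y",-tilt)).as_matrix()
a=RJ[:,2];yj=RJ[:,1];xj=RJ[:,0]
K=np.array([.5255,-.3148,.2190])
RT=np.c_[np.cross(-yj,-a),-yj,-a]
def go(o,p,R):
    R0=Ro.from_rotvec(o["orientation"]);d=(Ro.from_matrix(R)*R0.inv()).as_rotvec()
    return ((p-o["tcp_pos"])*1000).round(1),d.round(4)
E
python3 - <<'E'
from g import *
from bench import r
o=r.get_obs()
print(a,yj,go(o,K+.10*a-.019*a,RT),go(o,K-.019*a,RT))
E
```

```text
[-0.56734996 -0.08428492  0.81915204] [-0.14694628  0.98914447  0.        ] (array([297.8, 327.9,  55. ]), array([ 0.1259, -0.5983, -0.1219])) (array([354.6, 336.3, -27. ]), array([ 0.1259, -0.5983, -0.1219]))
```

Emit:
play_rows(
  plan=[
    [30,30,20,0.01,-0.06,-0.012,85],
    [60,66,50,0.025,-0.12,-0.024,85],
    [90,99,55,0.038,-0.18,-0.036,85],
    [120,131,55,0.05,-0.24,-0.049,85],
    [150,164,55,0.063,-0.3,-0.061,85],
    [180,197,55,0.076,-0.36,-0.073,85],
    [210,230,55,0.088,-0.42,-0.085,85],
    [240,262,55,0.1,-0.48,-0.098,85],
    [270,295,55,0.113,-0.54,-0.11,85],
    [297.8,327.9,55,0.1259,-0.5983,-0.1219,85],
    [297.8,327.9,55,0.1259,-0.5983,-0.1219,85],
    [297.8,327.9,55,0.1259,-0.5983,-0.1219,85],
  ],
)

```text
clock: 1.3
tcp_pos: [0.4795, -0.3213, 0.2859]
orientation: [-2.948, -0.219, -0.928]
contact_force: [-1.3, -0.5, 1.0]
grip_width: 0.0849
```

Run:
```python
from g import *
from bench import r
import cv2
o=r.get_obs()
print(o["joints"].round(3),o["contact_force"],go(o,K+.10*a-.019*a,RT),go(o,K-.019*a,RT))
f=r.grab_frame("top");cv2.imwrite("pics/t1.png",cv2.resize(f["color"][120:300,250:480],(760,595)))
f=r.grab_frame("scene");cv2.imwrite("pics/s1.png",cv2.resize(f["color"][70:310,80:320],(600,600)))
```

```text
[ 1.022  0.138 -0.314  2.044 -0.696  0.669 -0.211] [-1.31878623 -0.51310463  0.98189999] (array([ 0. , -0.3, -0.5]), array([ 0.0012, -0.0007, -0.0006])) (array([ 56.8,   8.1, -82.5]), array([ 0.0012, -0.0007, -0.0006]))
```

View pics/t1.png

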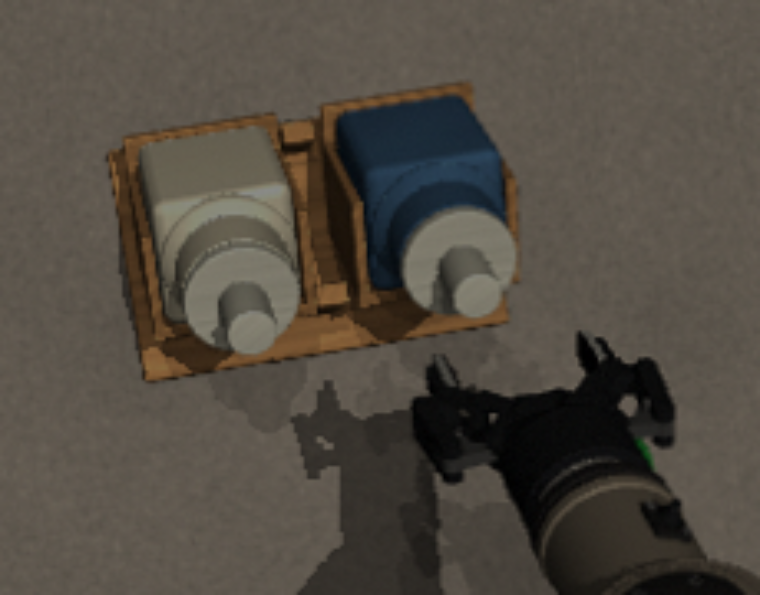

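View pics/s1.png

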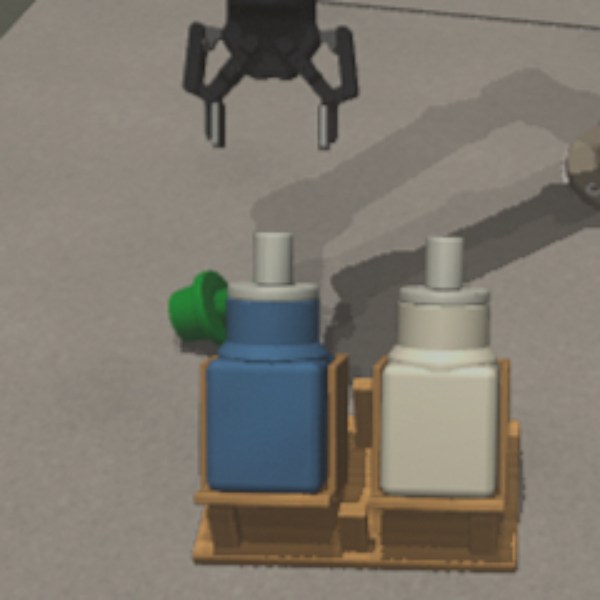

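Emit:
play_rows(
  plan=[
    [7,1,-10,0,0,0,85],
    [14,2,-20,0,0,0,85],
    [21,3,-30.5,0,0,0,85],
    [28,4,-41,0,0,0,85],
    [35,5,-51,0,0,0,85],
    [42,6,-61,0,0,0,85],
    [49,7,-71,0,0,0,85],
    [54,7.7,-78.5,0,0,0,85],
    [56.8,8.1,-82.5,0,0,0,85],
    [56.8,8.1,-82.5,0,0,0,85],
  ],
)

```text
clock: 2.4
tcp_pos: [0.5367, -0.3137, 0.2032]
orientation: [-2.947, -0.217, -0.929]
contact_force: [0.3, 0.3, 0.3]
grip_width: 0.0851
```

Emit:
play_rows(
  plan=[
    [0,0,0,0,0,0,60],
    [0,0,0,0,0,0,50],
    [0,0,0,0,0,0,42],
    [0,0,0,0,0,0,38],
    [0,0,0,0,0,0,36],
    [0,0,0,0,0,0,34],
    [0,0,0,0,0,0,32],
  ],
  grip_force=30,
)

```text
clock: 3.1
tcp_pos: [0.5363, -0.3127, 0.2039]
orientation: [-2.946, -0.219, -0.929]
contact_force: [-3.7, 4.1, 6.0]
grip_width: 0.0334
```

Run:
```python
from g import *
from bench import r
import cv2
o=r.get_obs()
print(o["clock"],o["grip_width"],o["joints"].round(3),o["contact_force"],o["moment"],go(o,K-.019*a,RT))
f=r.grab_frame("top");cv2.imwrite("pics/t2.png",cv2.resize(f["color"][120:300,250:480],(760,595)))
f=r.grab_frame("scene");cv2.imwrite("pics/s2.png",cv2.resize(f["color"][120:310,100:290],(600,600)))
```

```text
3.1 0.03339978270336797 [ 0.957  0.309 -0.369  2.054 -0.75   0.456 -0.167] [-3.65118883  4.10927516  6.01455875] [0.89185294 0.72847449 0.73208796] (array([-0. , -0.5, -0.4]), array([-0.0001, -0.0001, -0.0009]))
```

View pics/s2.png

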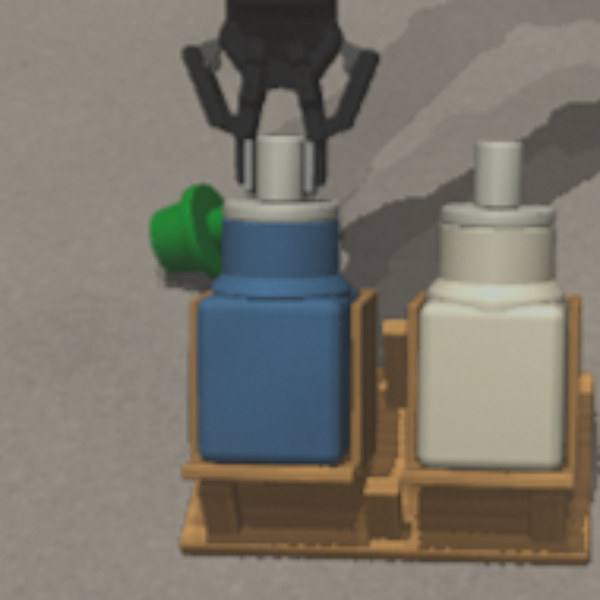

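View pics/t2.png

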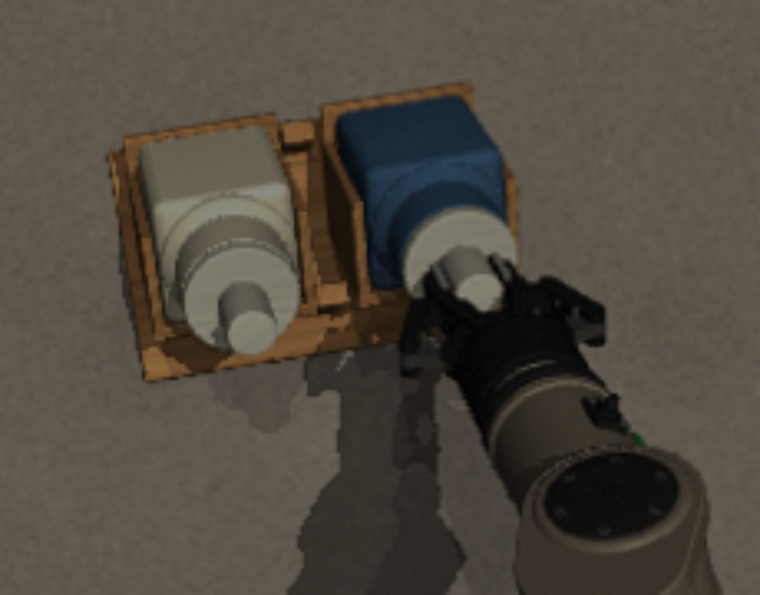

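Emit:
play_rows(
  plan=[
    [0,0,0,0,0,0,25],
    [0,0,0,0,0,0,25],
    [0,0,0,0,0,0,25],
    [0,0,0,0,0,0,25],
  ],
  grip_force=110,
)

```text
clock: 3.6
tcp_pos: [0.5362, -0.3127, 0.2041]
orientation: [-2.946, -0.219, -0.929]
contact_force: [-6.6, 5.4, 7.2]
grip_width: 0.0321
```

```bash
cat >> g.py <<'E'
def rock(h,th,side,tcp0=K-.019*a):  # pose offset (mm, rotvec) from seated grip pose; side +1 tips towards +y
    C=K-.0345*a;E=C+side*.040*yj
    R=Ro.from_rotvec(-side*np.radians(th)*xj)
    p=E+h/1000*a+R.apply(tcp0-E)
    return (p-tcp0)*1000,R.as_rotvec()
E
python3 - <<'E'
from g import *
from bench import r
o=r.get_obs();print(o["clock"],o["grip_width"],o["contact_force"],o["moment"],o["tcp_pos"])
print(xj)
for th in(2,4,6,7,8,8.5):
    for s in(1,-1): p,w=rock(0,th,s);print(th,s,p.round(2),w.round(4))
print(a)
E
```

```text
3.6 0.03209100726138003 [-6.64756287  5.36467514  7.21680798] [1.09656596 0.86938644 0.83149427] [ 0.53617503 -0.31270283  0.20405799]
[0.81025972 0.12037134 0.57357644]
2 1 [-0.87  0.44  1.14] [-0.0283 -0.0042 -0.02  ]
2 -1 [-0.7  -0.68  1.14] [0.0283 0.0042 0.02  ]
4 1 [-1.73  0.93  2.25] [-0.0566 -0.0084 -0.04  ]
4 -1 [-1.39 -1.4   2.25] [0.0566 0.0084 0.04  ]
6 1 [-2.59  1.47  3.36] [-0.0849 -0.0126 -0.0601]
6 -1 [-2.05 -2.16  3.36] [0.0849 0.0126 0.0601]
7 1 [-3.02  1.76  3.9 ] [-0.099  -0.0147 -0.0701]
7 -1 [-2.38 -2.56  3.9 ] [0.099  0.0147 0.0701]
8 1 [-3.45  2.06  4.44] [-0.1131 -0.0168 -0.0801]
8 -1 [-2.7  -2.98  4.44] [0.1131 0.0168 0.0801]
8.5 1 [-3.66  2.22  4.7 ] [-0.1202 -0.0179 -0.0851]
8.5 -1 [-2.86 -3.18  4.7 ] [0.1202 0.0179 0.0851]
[-0.56734996 -0.08428492  0.81915204]
```

Emit:
play_rows(
  plan=[
    [-0.4,0.2,0.6,-0.014,-0.002,-0.01,25],
    [-0.9,0.4,1.1,-0.028,-0.004,-0.02,25],
    [-1.3,0.7,1.7,-0.042,-0.006,-0.03,25],
    [-1.7,0.9,2.2,-0.057,-0.008,-0.04,25],
    [-1.7,0.9,2.2,-0.057,-0.008,-0.04,25],
    [-1.7,0.9,2.2,-0.057,-0.008,-0.04,25],
  ],
)

```text
clock: 4.2
tcp_pos: [0.5346, -0.3119, 0.206]
orientation: [2.967, 0.188, 0.941]
contact_force: [-6.0, 6.3, 5.5]
grip_width: 0.0319
```

```bash
cat > st.py <<'E'
from g import *
from bench import r
import cv2,sys
from fit import *
o=r.get_obs();F=o["contact_force"]
print(o["clock"],"w",o["grip_width"].round(4),"F jar axes",(RJ.T@F).round(1),"M jar",(RJ.T@o["moment"]).round(2),"tcp off jar mm",(RJ.T@(o["tcp_pos"]-(K-.019*a))*1000).round(2),"rot deg jar",np.degrees(RJ.T@(Ro.from_rotvec(o["orientation"])*Ro.from_matrix(RT).inv()).as_rotvec()).round(2))
f=r.grab_frame("scene")
cv2.imwrite(f"pics/{sys.argv[1]}.png",cv2.resize(f["color"][140:290,110:290],(720,600),interpolation=cv2.INTER_CUBIC))
# jar track: blue points, body+neck sdf
P=cloud(f);c=f["color"].astype(int);M=(f["z_map"]>0)&(c[...,0]-c[...,2]>25)
Q=P[M];Q=Q[np.linalg.norm(Q-[.60,-.30,.13],axis=1)<.16]
def res(d): return np.minimum(box(q:=(Q-x0-d)@RJ,[0,0,.0575],[.05,.05,.0575],.008),cyl(q,.0405,.11,.165))
x0=np.array([0.6391,-.2986,.0586]);
d=least_squares(res,np.zeros(3),loss="soft_l1",f_scale=.002).x
print("jar shift (jar axes mm)",(RJ.T@d*1000).round(2),len(Q))
E
python3 st.py s3
```

```text
Traceback (most recent call last):
  File "st.py", line 6, in <module>
    print(o["clock"],"w",o["grip_width"].round(4),"F jar axes",(RJ.T@F).round(1),"M jar",(RJ.T@o["moment"]).round(2),"tcp off jar mm",(RJ.T@(o["tcp_pos"]-(K-.019*a))*1000).round(2),"rot deg jar",np.degrees(RJ.T@(Ro.from_rotvec(o["orientation"])*Ro.from_matrix(RT).inv()).as_rotvec()).round(2))
                         ^^^^^^^^^^^^^^^^^^^^^
AttributeError: 'float' object has no attribute 'round'
```

```bash
sed -i 's/o\["grip_width"\].round(4)/round(o["grip_width"],4)/' st.py; python3 st.py s3
python3 - <<'E'
import sys
exec(open('st.py').read().split('# jar')[0].split('o=r.get')[0].replace('from bench import r',''))
f=np.load('scene0.npz');P=cloud(f);c=f["color"].astype(int);M=(f["z_map"]>0)&(c[...,0]-c[...,2]>25)
Q=P[M];Q=Q[np.linalg.norm(Q-[.60,-.30,.13],axis=1)<.16]
x0=np.array([0.6391,-.2986,.0586])
def res(d):
    q=(Q-x0-d)@RJ
    return np.minimum(box(q,[0,0,.0575],[.05,.05,.0575],.008),cyl(q,.0405,.11,.165))
d=least_squares(res,np.zeros(3),loss="soft_l1",f_scale=.002).x
print("baseline",(RJ.T@d*1000).round(2),len(Q))
E
```

```text
4.2 w 0.0319 F jar axes [-0.9  7.1  7.3] M jar [ 1.8   0.59 -0.05] tcp off jar mm [0.28 1.53 2.97] rot deg jar [-4.06  0.04  0.07]
jar shift (jar axes mm) [-0.16 -0.94  1.88] 3207
baseline [-0.07 -0.17  1.68] 3184
```

View pics/s3.png

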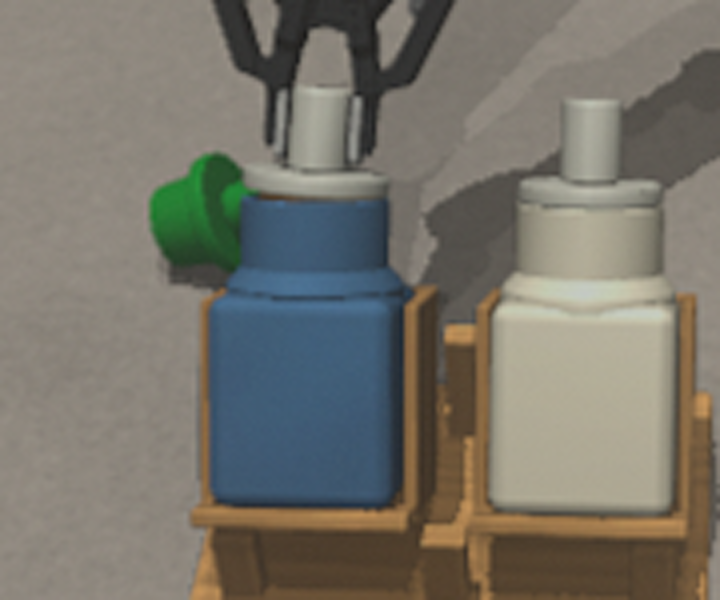

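Emit:
play_rows(
  plan=[
    [-0.4,0.3,0.5,-0.013,-0.002,-0.009,25],
    [-0.8,0.5,1.0,-0.026,-0.004,-0.018,25],
    [-1.2,0.8,1.5,-0.038,-0.006,-0.027,25],
    [-1.6,1.0,2.0,-0.05,-0.008,-0.036,25],
    [-2.0,1.3,2.5,-0.063,-0.01,-0.045,25],
    [-2.0,1.3,2.5,-0.063,-0.01,-0.045,25],
    [-2.0,1.3,2.5,-0.063,-0.01,-0.045,25],
  ],
)

```text
clock: 4.95
tcp_pos: [0.5327, -0.3097, 0.2081]
orientation: [2.897, 0.149, 0.927]
contact_force: [-3.9, 7.9, 4.7]
grip_width: 0.0319
```

```bash
python3 st.py s4
```

```text
4.95 w 0.0319 F jar axes [0.5 8.4 5.4] M jar [ 2.06  0.47 -0.06] tcp off jar mm [0.23 3.99 5.58] rot deg jar [-8.44  0.02  0.1 ]
jar shift (jar axes mm) [-0.13 -1.21  1.68] 3204
```

View pics/s4.png

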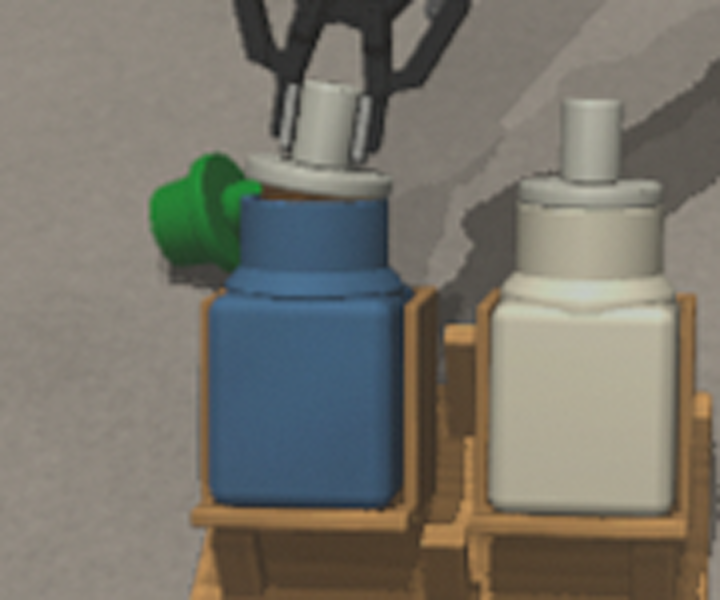

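Emit:
play_rows(
  plan=[
    [0.5,-0.5,-0.6,0.024,0.004,0.017,25],
    [1.0,-1.0,-1.2,0.048,0.007,0.034,25],
    [1.6,-1.4,-1.9,0.072,0.011,0.051,25],
    [2.1,-1.9,-2.5,0.096,0.014,0.068,25],
    [2.6,-2.4,-3.1,0.12,0.018,0.085,25],
    [2.6,-2.4,-3.1,0.12,0.018,0.085,25],
  ],
)

```text
clock: 5.6
tcp_pos: [0.535, -0.3145, 0.2059]
orientation: [-2.948, -0.217, -0.93]
contact_force: [-9.0, 6.0, 10.8]
grip_width: 0.0319
```

```bash
python3 st.py s5
```

```text
5.6 w 0.0319 F jar axes [-0.4  7.3 13.4] M jar [ 1.97  0.68 -0.02] tcp off jar mm [ 0.23 -1.09  2.91] rot deg jar [-0.07 -0.01 -0.02]
jar shift (jar axes mm) [-0.09 -1.73  1.98] 3231
```

Emit:
play_rows(
  plan=[
    [-0.5,-0.5,0.8,0.02,0.003,0.014,25],
    [-1.0,-1.0,1.6,0.04,0.006,0.028,25],
    [-1.45,-1.5,2.4,0.06,0.009,0.043,25],
    [-1.9,-2.1,3.1,0.08,0.012,0.057,25],
    [-2.4,-2.6,3.9,0.1,0.015,0.071,25],
    [-2.9,-3.2,4.7,0.12,0.018,0.085,25],
    [-2.9,-3.2,4.7,0.12,0.018,0.085,25],
    [-2.9,-3.2,4.7,0.12,0.018,0.085,25],
  ],
)

```text
clock: 6.45
tcp_pos: [0.5329, -0.3188, 0.2097]
orientation: [-2.816, -0.271, -0.875]
contact_force: [6.4, -0.7, -7.2]
grip_width: 0.0316
```

```bash
python3 st.py s6
```

```text
6.45 w 0.0316 F jar axes [ 0.9 -1.6 -9.5] M jar [-0.87  0.35  0.03] tcp off jar mm [ 0.2  -5.05  7.52] rot deg jar [ 8.18 -0.01 -0.04]
jar shift (jar axes mm) [-0.05 -1.68  1.78] 3233
```

View pics/s6.png

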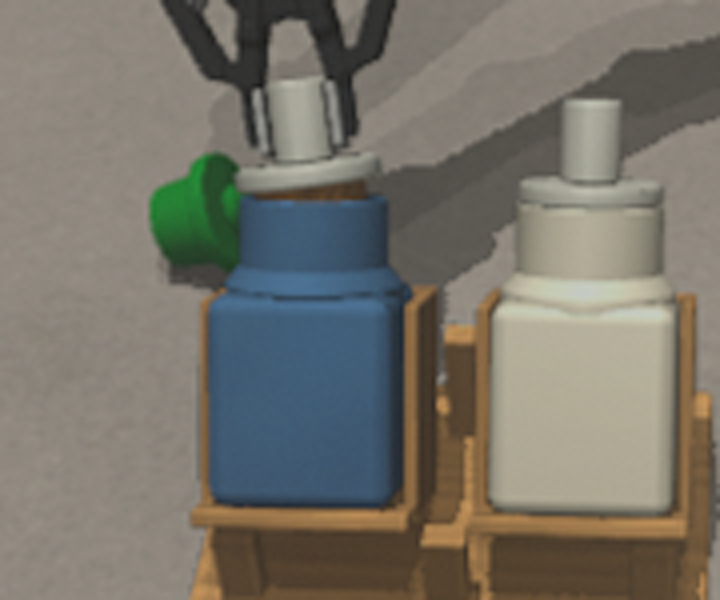

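Emit:
play_rows(
  plan=[
    [0.4,0.8,-0.7,-0.03,-0.004,-0.021,25],
    [0.8,1.6,-1.5,-0.06,-0.009,-0.042,25],
    [1.2,2.3,-2.2,-0.09,-0.013,-0.064,25],
    [1.7,3.1,-3.0,-0.12,-0.018,-0.085,25],
    [1.7,3.1,-3.0,-0.12,-0.018,-0.085,25],
    [1.1,3.5,-2.2,-0.14,-0.021,-0.099,25],
    [0.5,3.8,-1.4,-0.16,-0.024,-0.113,25],
    [-0.2,4.2,-0.7,-0.18,-0.027,-0.127,25],
    [-0.8,4.6,0.1,-0.2,-0.03,-0.142,25],
    [-1.4,4.9,0.9,-0.22,-0.033,-0.156,25],
    [-2.0,5.3,1.7,-0.24,-0.036,-0.17,25],
    [-2.0,5.3,1.7,-0.24,-0.036,-0.17,25],
  ],
)

```text
clock: 7.7
tcp_pos: [0.5304, -0.3092, 0.2113]
orientation: [2.897, 0.15, 0.927]
contact_force: [0.4, 6.5, -1.0]
grip_width: 0.0323
```

```bash
python3 st.py s7
```

```text
7.7 w 0.0323 F jar axes [ 0.6  6.3 -1.6] M jar [ 1.68  0.4  -0.18] tcp off jar mm [0.17 4.83 9.44] rot deg jar [-8.42  0.03  0.14]
jar shift (jar axes mm) [-0.15 -1.34  1.74] 3208
```

View pics/s7.png

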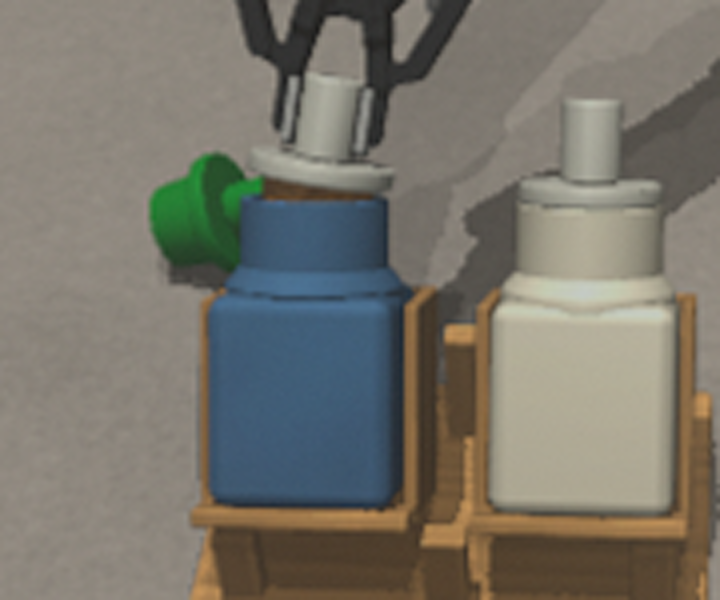

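Emit:
play_rows(
  plan=[
    [0.6,-0.6,-0.8,0.03,0.004,0.021,25],
    [1.3,-1.2,-1.5,0.06,0.009,0.042,25],
    [2.0,-1.8,-2.3,0.09,0.013,0.064,25],
    [2.6,-2.4,-3.1,0.12,0.018,0.085,25],
    [2.6,-2.4,-3.1,0.12,0.018,0.085,25],
    [2.1,-2.9,-2.3,0.14,0.021,0.099,25],
    [1.6,-3.4,-1.5,0.16,0.024,0.113,25],
    [1.1,-3.9,-0.7,0.18,0.027,0.127,25],
    [0.7,-4.5,0.0,0.2,0.03,0.142,25],
    [0.2,-5.0,0.8,0.22,0.033,0.156,25],
    [-0.3,-5.6,1.6,0.24,0.036,0.17,25],
    [-0.3,-5.6,1.6,0.24,0.036,0.17,25],
  ],
)

```text
clock: 8.95
tcp_pos: [0.53, -0.3194, 0.2134]
orientation: [-2.816, -0.271, -0.874]
contact_force: [0.9, -0.3, -0.9]
grip_width: 0.0321
```

```bash
python3 st.py s8
```

```text
8.95 w 0.0321 F jar axes [ 0.2 -0.5 -1.3] M jar [-0.24  0.71  0.1 ] tcp off jar mm [-0.09 -5.18 12.27] rot deg jar [ 8.22  0.   -0.05]
jar shift (jar axes mm) [-0.13 -1.17  1.67] 3215
```

View pics/s8.png

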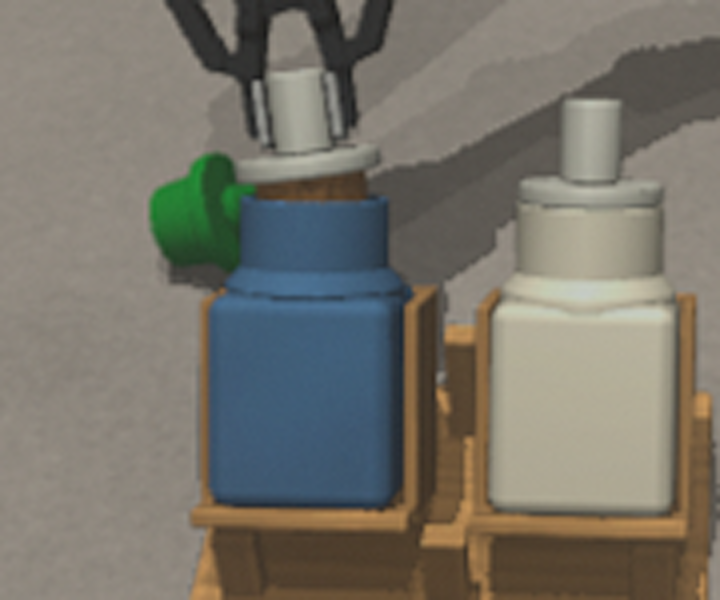

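Emit:
play_rows(
  plan=[
    [0.3,0.7,-0.5,-0.03,-0.004,-0.021,25],
    [0.6,1.4,-1.1,-0.06,-0.009,-0.042,25],
    [0.9,2.1,-1.6,-0.09,-0.013,-0.064,25],
    [1.2,2.9,-2.2,-0.12,-0.018,-0.085,25],
    [1.2,2.9,-2.2,-0.12,-0.018,-0.085,25],
    [0.6,3.2,-1.4,-0.14,-0.021,-0.099,25],
    [0.0,3.6,-0.6,-0.16,-0.024,-0.113,25],
    [-0.6,4.0,0.2,-0.18,-0.027,-0.127,25],
    [-1.3,4.4,0.9,-0.2,-0.03,-0.142,25],
    [-1.9,4.7,1.7,-0.22,-0.033,-0.156,25],
    [-2.5,5.1,2.5,-0.24,-0.036,-0.17,25],
    [-2.5,5.1,2.5,-0.24,-0.036,-0.17,25],
  ],
)

```text
clock: 10.2
tcp_pos: [0.5274, -0.3095, 0.215]
orientation: [2.899, 0.15, 0.926]
contact_force: [0.2, 5.7, -1.2]
grip_width: 0.0323
```

```bash
python3 st.py s9
```

```text
10.2 w 0.0323 F jar axes [ 0.1  5.6 -1.6] M jar [ 1.67  0.64 -0.15] tcp off jar mm [-0.09  5.   14.18] rot deg jar [-8.3   0.07  0.11]
jar shift (jar axes mm) [-0.09 -1.49  1.61] 3221
```

Emit:
play_rows(
  plan=[
    [0.5,-0.4,-0.6,0.03,0.004,0.021,25],
    [1.0,-0.8,-1.1,0.06,0.009,0.042,25],
    [1.4,-1.3,-1.7,0.09,0.013,0.064,25],
    [1.9,-1.7,-2.3,0.12,0.018,0.085,25],
    [1.9,-1.7,-2.3,0.12,0.018,0.085,25],
    [1.3,-1.8,-1.5,0.12,0.018,0.085,25],
    [0.8,-1.9,-0.7,0.12,0.018,0.085,25],
    [0.2,-2.0,0.2,0.12,0.018,0.085,25],
    [0.2,-2.0,0.2,0.12,0.018,0.085,25],
  ],
)

```text
clock: 11.15
tcp_pos: [0.5276, -0.3149, 0.2163]
orientation: [-2.949, -0.217, -0.93]
contact_force: [-0.1, 0.0, -1.9]
grip_width: 0.032
```

```bash
python3 st.py s10
```

```text
11.15 w 0.032 F jar axes [-1.1  0.  -1.5] M jar [-0.02  0.84 -0.07] tcp off jar mm [ 0.17 -0.45 15.58] rot deg jar [-0.16 -0.    0.  ]
jar shift (jar axes mm) [-0.07 -1.2   1.7 ] 3214
```

View pics/s10.png

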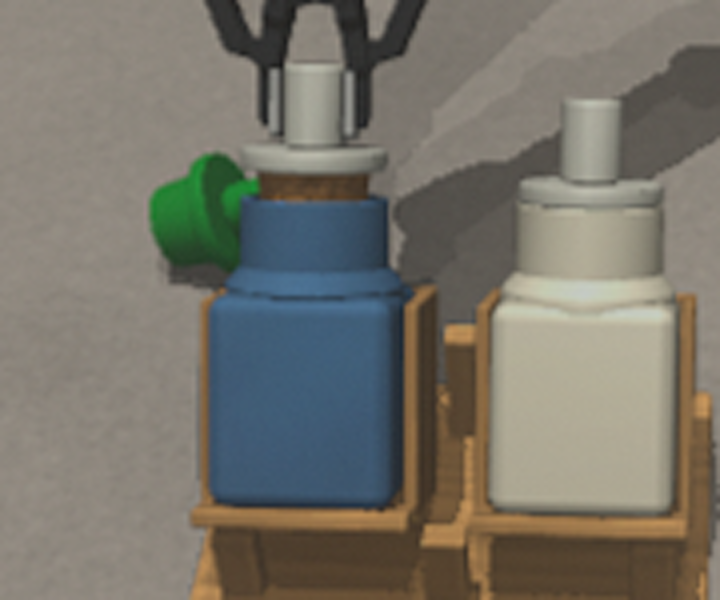

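Emit:
play_rows(
  plan=[
    [-1.7,-0.3,2.5,0,0,0,25],
    [-3.4,-0.5,4.9,0,0,0,25],
    [-5.7,-0.8,8.2,0,0,0,25],
    [-8.5,-1.3,12.3,0,0,0,25],
    [-11.3,-1.7,16.4,0,0,0,25],
    [-14.2,-2.1,20.5,0,0,0,25],
    [-17.0,-2.5,24.6,0,0,0,25],
    [-21.3,-3.2,30.7,0,0,0,25],
    [-25.5,-3.8,36.9,0,0,0,25],
    [-31.2,-4.6,45.1,0,0,0,25],
    [-31.2,-4.6,45.1,0,0,0,25],
    [-31.2,-4.6,45.1,0,0,0,25],
  ],
)

```text
clock: 12.4
tcp_pos: [0.4966, -0.3194, 0.2616]
orientation: [-2.949, -0.217, -0.931]
contact_force: [0.1, 0.5, -1.8]
grip_width: 0.032
```

```bash
python3 st.py s11
python3 - <<'E'
from g import *
from bench import r
import cv2,sys
from fit import *
o=r.get_obs();np.save("fork.npy",np.r_[o["tcp_pos"],o["orientation"]])
T=Ro.from_rotvec(o["orientation"]).as_matrix()
for n in("scene","top"):
    f=r.grab_frame(n);np.savez(n+"1.npz",**f)
    P=cloud(f);c=f["color"].astype(int);M=(f["z_map"]>0)&(c.max(-1)-c.min(-1)<30)&(c.max(-1)>60)
    Q=P[M];g0=o["tcp_pos"]-.019*T[:,2]
    Q=Q[np.linalg.norm(Q-g0+T[:,2]*-.02,axis=1)<.06]
    # stopper model: center frame z from knob centre: knob -22.5..22.5; disc -34.5..-22.5
    def sd(x,Q=Q):
        A=(Ro.from_rotvec([x[3],x[4],0])*Ro.from_matrix(RJ)).as_matrix()
        q=(Q-x[:3])@A
        return np.minimum(cyl(q,.017,-.0225,.0225),cyl(q,.040,-.0345,-.0225))
    x=np.r_[g0,0,0]
    for tol in(.015,.006):
        m=np.abs(sd(x))<tol;x=least_squares(lambda y:sd(y,Q[m]),x,loss="soft_l1",f_scale=.001,x_scale=[.01]*3+[.1]*2).x
    A=(Ro.from_rotvec([x[3],x[4],0])*Ro.from_matrix(RJ)).as_matrix()
    print(n,m.sum(),"knob-grasp in tool mm",(T.T@(x[:3]-g0)*1000).round(1),"axis in tool",(T.T@A[:,2]).round(3),"knob z in jar",((RJ.T@(x[:3]-K))[2]*1000).round(1))
E
```

```text
12.4 w 0.032 F jar axes [-0.9  0.5 -1.6] M jar [ 0.02  0.92 -0.01] tcp off jar mm [ 0.45 -0.35 70.67] rot deg jar [-0.14 -0.02  0.  ]
jar shift (jar axes mm) [-0.01 -1.28  0.78] 3255
scene 628 knob-grasp in tool mm [ 1.8  1.4 -0.1] axis in tool [-0.002  0.    -1.   ] knob z in jar 70.4
top 777 knob-grasp in tool mm [-0.2  0.4  0.4] axis in tool [ 0.004  0.006 -1.   ] knob z in jar 69.9
```

View pics/s11.png

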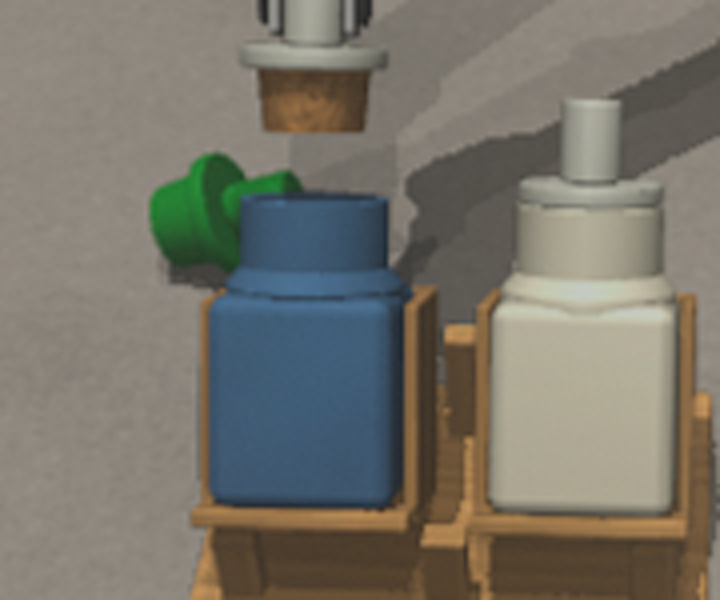

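Run:
```python
from g import *
from bench import r
o=r.get_obs()
RD=np.c_[np.cross(-yj,[0,0,-1]),-yj,[0,0,-1]]
for p in((.48,-.32,.38),(.543,.285,.2),(.543,.285,.0595)): print(go(o,np.array(p),RD))
print(o["joints"].round(2),o["clock"])
```

```text
(array([-16.7,  -1. , 119.1]), array([-8.870e-02,  6.043e-01,  4.000e-04]))
(array([ 46.3, 604. , -60.9]), array([-8.870e-02,  6.043e-01,  4.000e-04]))
(array([  46.3,  604. , -201.4]), array([-8.870e-02,  6.043e-01,  4.000e-04]))
[ 1.    0.19 -0.33  2.05 -0.71  0.6  -0.2 ] 12.55
```

Emit:
play_rows(
  plan=[
    [-2,0,15,0,0,0,25],
    [-4,0,30,-0.007,0.05,0,25],
    [-6,0,45,-0.018,0.12,0,25],
    [-8,0,60,-0.03,0.2,0,25],
    [-10,0,75,-0.041,0.28,0,25],
    [-12,0,90,-0.053,0.36,0,25],
    [-14,0,105,-0.065,0.44,0,25],
    [-16.7,-1,119,-0.076,0.52,0,25],
    [-16.7,-1,119,-0.085,0.58,0,25],
    [-16.7,-1,119,-0.0887,0.6043,0,25],
    [-16.7,-1,119,-0.0887,0.6043,0,25],
    [-16.7,-1,119,-0.0887,0.6043,0,25],
  ],
)

```text
clock: 13.75
tcp_pos: [0.4796, -0.3202, 0.3793]
orientation: [-3.133, -0.231, -0.0]
contact_force: [-0.7, 1.1, -3.1]
grip_width: 0.0317
```

Emit:
play_rows(
  plan=[
    [0,15,0,0,0,0,25],
    [0,40,0,0,0,0,25],
    [0,70,0,0,0,0,25],
    [0,105,0,0,0,0,25],
    [0,140,0,0,0,0,25],
    [0,175,0,0,0,0,25],
    [0,210,0,0,0,0,25],
    [0,245,0,0,0,0,25],
    [0,275,0,0,0,0,25],
    [0,300,0,0,0,0,25],
    [0,310,0,0,0,0,25],
    [0,310,0,0,0,0,25],
  ],
)

```text
clock: 14.95
tcp_pos: [0.4794, -0.0089, 0.3804]
orientation: [3.132, 0.235, 0.001]
contact_force: [0.5, -0.8, -1.8]
grip_width: 0.0321
```

Run:
```python
from g import *
from bench import r
o=r.get_obs()
RD=np.c_[np.cross(-yj,[0,0,-1]),-yj,[0,0,-1]]
for p in((.543,.285,.2),(.543,.285,.0595)): print(go(o,np.array(p),RD))
print(o["joints"].round(2),o["clock"],o["tcp_pos"],o["contact_force"])
```

```text
(array([  63.6,  293.9, -180.4]), array([ 0.0008,  0.0009, -0.0022]))
(array([  63.6,  293.9, -320.9]), array([ 0.0008,  0.0009, -0.0022]))
[ 0.36  0.07 -0.5   1.77  0.03  1.31 -1.56] 14.95 [ 0.47942503 -0.0088532   0.38039694] [ 0.50202545 -0.84646189 -1.80063299]
```

Emit:
play_rows(
  plan=[
    [3,15,-5,0,0,0,25],
    [9,40,-15,0,0,0,25],
    [15,70,-30,0,0,0,25],
    [22,105,-48,0,0,0,25],
    [30,140,-68,0,0,0,25],
    [38,175,-90,0,0,0,25],
    [45,210,-112,0,0,0,25],
    [53,245,-135,0,0,0,25],
    [60,275,-158,0,0,0,25],
    [63.6,290,-172,0,0,0,25],
    [63.6,294,-180,0,0,0,25],
    [63.6,294,-180,0,0,0,25],
  ],
)

```text
clock: 16.15
tcp_pos: [0.5435, 0.282, 0.1987]
orientation: [3.131, 0.229, -0.003]
contact_force: [1.1, 0.0, -3.0]
grip_width: 0.0318
```

```bash
cat > pl.py <<'E'
from g import *
from bench import r
import cv2,sys
from fit import *
o=r.get_obs();print(o["clock"],o["tcp_pos"],o["joints"].round(2),"F",o["contact_force"].round(1),"M",o["moment"].round(2),o["grip_width"])
T=Ro.from_rotvec(o["orientation"]).as_matrix();print("tilt deg",np.degrees(np.arccos(-T[2,2])))
for n in("scene","top"):
    f=r.grab_frame(n)
    cv2.imwrite(f"pics/{n}_{sys.argv[1]}.png",cv2.resize(f["color"][200:330,320:500] if n=="scene" else f["color"][130:270,90:270],(720,540),interpolation=cv2.INTER_CUBIC))
    P=cloud(f);c=f["color"].astype(int);M=(f["z_map"]>0)&(c.max(-1)-c.min(-1)<30)&(c.max(-1)>60)
    g0=o["tcp_pos"]-.019*T[:,2]
    if len(sys.argv)>2: g0=np.array(eval(sys.argv[2]))
    Q=P[M];Q=Q[np.linalg.norm(Q-g0-[0,0,-.02],axis=1)<.06]
    def sd(x,Q=Q):
        q=(Q-x[:3])@Ro.from_rotvec([x[3],x[4],0]).as_matrix()
        return np.minimum(cyl(q,.017,-.0225,.0225),cyl(q,.040,-.0345,-.0225))
    x=np.r_[g0,0,0]
    for tol in(.015,.006):
        m=np.abs(sd(x))<tol;x=least_squares(lambda y:sd(y,Q[m]),x,loss="soft_l1",f_scale=.001,x_scale=[.01]*3+[.1]*2).x
    fl=P[(f["z_map"]>0)&(P[...,1]>.22)&(P[...,1]<.32)&(P[...,0]>.45)&(P[...,0]<.65)&(P[...,2]>.0)&(P[...,2]<.02)]
    print(n,m.sum(),"knob",x[:3].round(4),"tilt deg",np.degrees(np.hypot(x[3],x[4])).round(2),"tray z med",np.median(fl[:,2]).round(4))
    d=x[:2]-[.561,.192];w=np.radians(11);print("  in tray xy",[round(float(d@[np.cos(w),np.sin(w)]),4),round(float(d@[-np.sin(w),np.cos(w)]),4)])
E
python3 pl.py p1
```

```text
16.15 [0.54350779 0.28195494 0.19869904] [-0.13  0.48 -0.61  1.71  0.31  1.05 -2.26] F [ 1.1  0.  -3. ] M [-0.04 -0.04  0.01] 0.03183259664245255
tilt deg 0.19027771647188524
scene 962 knob [0.5443 0.2805 0.2182] tilt deg 0.37 tray z med 0.0113
  in tray xy [0.0005, 0.0901]
top 72 knob [0.5436 0.2803 0.218 ] tilt deg 2.05 tray z med 0.0094
  in tray xy [-0.0003, 0.09]
```

View pics/scene_p1.png

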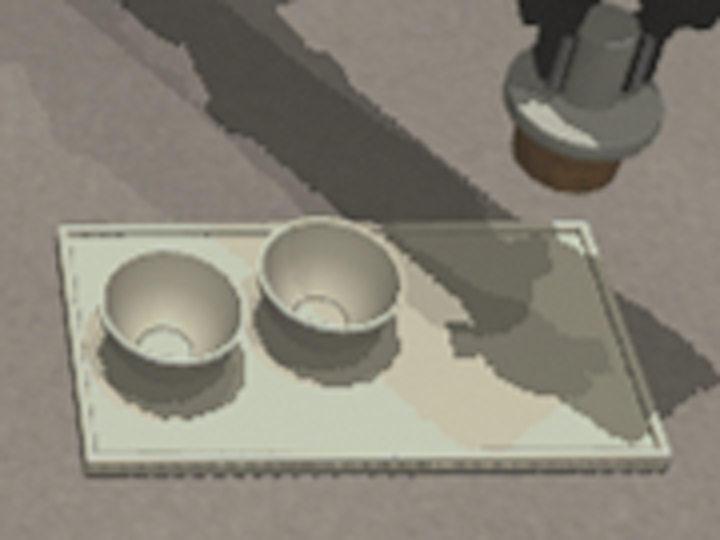

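Emit:
play_rows(
  plan=[
    [0,1,-10,0,0,0,25],
    [0,2,-25,0,0,0,25],
    [0,3,-42,0,0,0,25],
    [0,3,-60,0,0,0,25],
    [0,3,-77,0,0,0,25],
    [0,3,-93,0,0,0,25],
    [0,3,-108,0,0,0,25],
    [0,3,-119,0,0,0,25],
    [0,3,-126,0,0,0,25],
    [0,3,-130,0,0,0,25],
    [0,3,-130,0,0,0,25],
    [0,3,-130,0,0,0,25],
  ],
)

```text
clock: 17.45
tcp_pos: [0.5439, 0.287, 0.0708]
orientation: [3.133, 0.231, 0.002]
contact_force: [0.1, 0.0, -1.9]
grip_width: 0.032
```

```bash
python3 pl.py p2
```

```text
17.45 [0.54393725 0.28703683 0.07075495] [-0.19  0.63 -0.54  1.8   0.42  0.83 -2.36] F [ 0.1  0.  -1.9] M [ 0.03 -0.    0.03] 0.032014409149454345
tilt deg 0.06818501249399284
scene 833 knob [0.5448 0.2853 0.0904] tilt deg 0.3 tray z med 0.0112
  in tray xy [0.0019, 0.0946]
top 49 knob [0.5439 0.2702 0.0959] tilt deg 25.14 tray z med 0.0095
  in tray xy [-0.0019, 0.0801]
```

View pics/scene_p2.png

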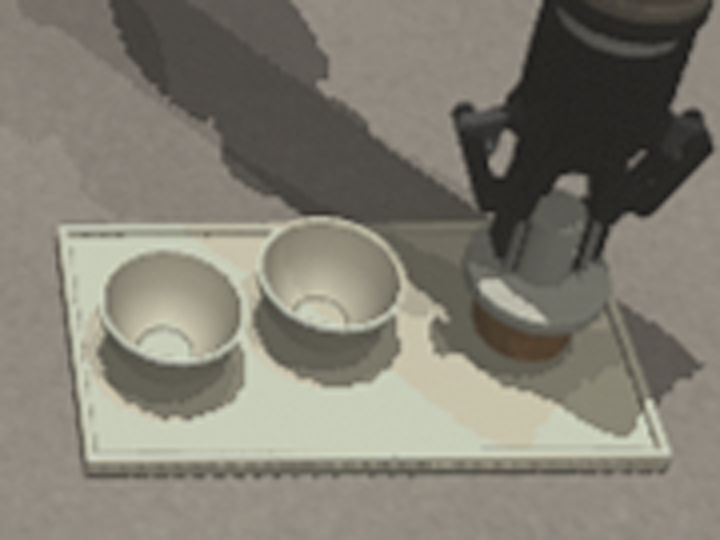

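Emit:
play_rows(
  plan=[
    [0,0,-3,0,0,0,25],
    [0,0,-6,0,0,0,25],
    [0,0,-8,0,0,0,25],
    [0,0,-9,0,0,0,25],
    [0,0,-9.5,0,0,0,25],
    [0,0,-10,0,0,0,25],
    [0,0,-10,0,0,0,25],
    [0,0,-10,0,0,0,25],
  ],
)

```text
clock: 18.35
tcp_pos: [0.5436, 0.2868, 0.0603]
orientation: [3.132, 0.231, 0.001]
contact_force: [0.5, 0.6, -3.2]
grip_width: 0.0319
```

Emit:
play_rows(
  plan=[
    [0,0,-0.5,0,0,0,25],
    [0,0,-0.5,0,0,0,25],
    [0,0,-0.5,0,0,0,25],
  ],
)

```text
clock: 18.65
tcp_pos: [0.5437, 0.2868, 0.0602]
orientation: [3.132, 0.231, 0.001]
contact_force: [-1.5, -1.8, 5.0]
grip_width: 0.0317
```

Emit:
play_rows(
  plan=[
    [0,0,-0.5,0,0,0,25],
    [0,0,-0.5,0,0,0,25],
    [0,0,-0.5,0,0,0,25],
  ],
)

```text
clock: 18.95
tcp_pos: [0.5437, 0.2868, 0.0601]
orientation: [3.132, 0.231, 0.001]
contact_force: [-3.0, -1.6, 9.0]
grip_width: 0.0321
```

```bash
python3 pl.py p3
```

```text
18.95 [0.5437368  0.28681248 0.06014068] [-0.2   0.64 -0.53  1.8   0.43  0.81 -2.37] F [-3.  -1.6  9. ] M [-0.51  0.65 -0.05] 0.03212772223957348
tilt deg 0.07330193082914518
scene 830 knob [0.5447 0.2848 0.08  ] tilt deg 0.45 tray z med 0.0113
  in tray xy [0.0017, 0.0942]
top 48 knob [0.5431 0.2877 0.0781] tilt deg 1.97 tray z med 0.0094
  in tray xy [0.0006, 0.0973]
```

View pics/scene_p3.png

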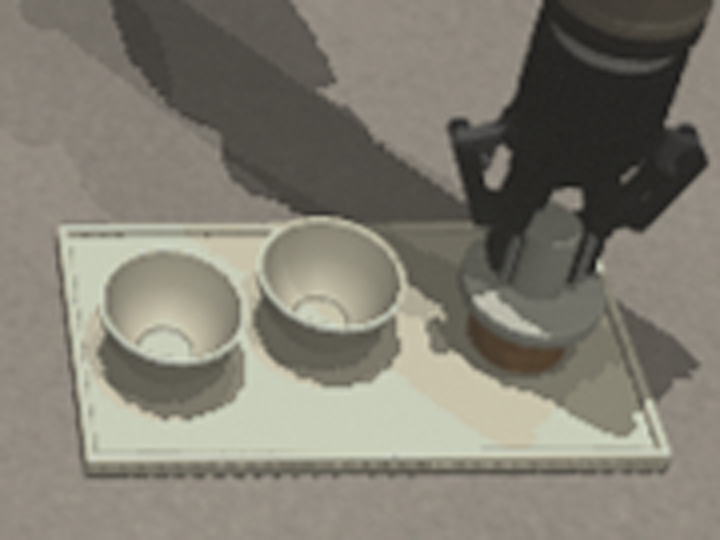

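Standing on the tray in the hand, with force and height in agreement. Release gently.

Emit:
play_rows(
  plan=[
    [0,0,0.4,0,0,0,25],
    [0,0,0.4,0,0,0,28],
    [0,0,0.4,0,0,0,31],
    [0,0,0.4,0,0,0,33],
    [0,0,0.4,0,0,0,35],
    [0,0,0.4,0,0,0,38],
    [0,0,0.4,0,0,0,42],
    [0,0,0.4,0,0,0,50],
    [0,0,0.4,0,0,0,60],
    [0,0,0.4,0,0,0,70],
    [0,0,0.4,0,0,0,80],
    [0,0,0.4,0,0,0,80],
  ],
  grip_force=25,
)

```text
clock: 20.25
tcp_pos: [0.5436, 0.2867, 0.0596]
orientation: [3.132, 0.231, 0.0]
contact_force: [1.1, 0.1, 0.1]
grip_width: 0.0798
```

```bash
python3 pl.py p4
```

```text
20.25 [0.54357261 0.28673872 0.05960462] [-0.2   0.64 -0.53  1.8   0.43  0.81 -2.37] F [1.1 0.1 0.1] M [-0.06 -0.04 -0.04] 0.07980615707771353
tilt deg 0.043354977025076916
scene 919 knob [0.5446 0.2852 0.0797] tilt deg 0.34 tray z med 0.0113
  in tray xy [0.0017, 0.0946]
top 35 knob [0.5492 0.2885 0.0856] tilt deg 11.48 tray z med 0.0095
  in tray xy [0.0068, 0.097]
```

View pics/scene_p4.png

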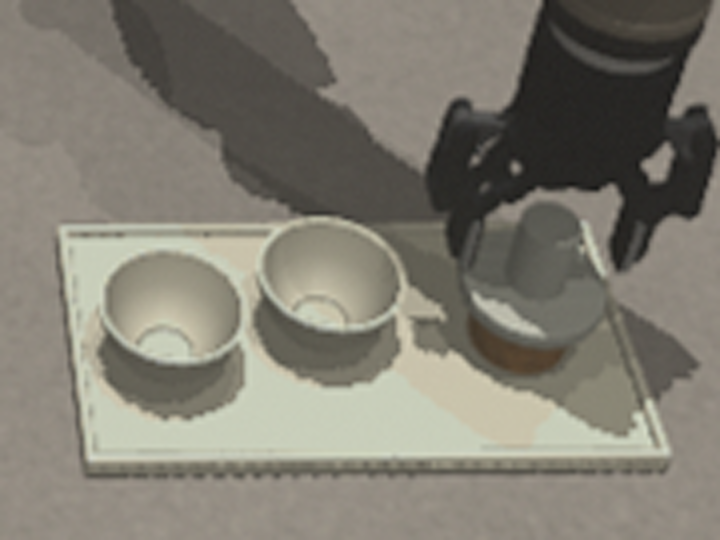

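Released and standing; withdraw straight up.

Emit:
play_rows(
  plan=[
    [0,0,5,0,0,0,80],
    [0,0,15,0,0,0,80],
    [0,0,30,0,0,0,80],
    [0,0,50,0,0,0,80],
    [0,0,75,0,0,0,80],
    [0,0,100,0,0,0,80],
    [0,0,125,0,0,0,80],
    [-20,0,150,0,0,0,80],
    [-40,0,165,0,0,0,80],
    [-60,0,180,0,0,0,80],
    [-60,0,180,0,0,0,80],
    [-60,0,180,0,0,0,80],
  ],
)

```text
clock: 21.55
tcp_pos: [0.484, 0.2868, 0.2409]
orientation: [3.133, 0.231, 0.004]
contact_force: [0.4, -0.6, -0.6]
grip_width: 0.0798
```

```bash
python3 pl.py p5 "(.5446,.2852,.0797)"; python3 st.py s12
python3 - <<'E'
from bench import r
import cv2
cv2.imwrite("pics/fin.png",r.grab_frame("scene")["color"])
E
```

```text
21.55 [0.48402642 0.28681804 0.24087245] [-0.12  0.35 -0.65  1.78  0.24  1.08 -2.29] F [ 0.4 -0.6 -0.6] M [-0.   -0.04 -0.01] 0.07981276883037075
tilt deg 0.15848071505549063
scene 936 knob [0.5448 0.2851 0.0798] tilt deg 0.37 tray z med 0.0112
  in tray xy [0.0018, 0.0944]
top 595 knob [0.5434 0.2864 0.0783] tilt deg 0.8 tray z med 0.0096
  in tray xy [0.0007, 0.0961]
21.65 w 0.08 F jar axes [-0.5  0.9 -0.6] M jar [-0.01  0.02 -0.02] tcp off jar mm [ 50.69 600.53   8.51] rot deg jar [-0.08 34.98 -0.06]
jar shift (jar axes mm) [-0.03 -1.26  0.02] 3265
```

View pics/fin.png

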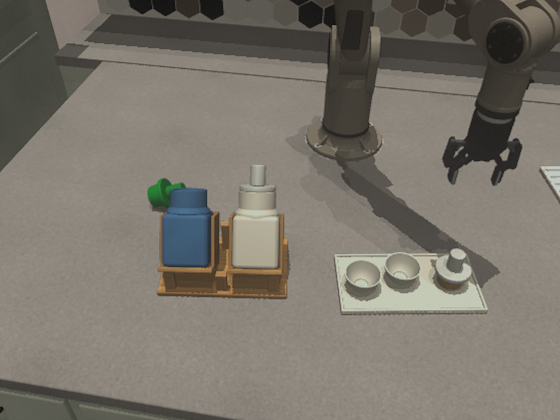

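The picture shows the stopper upright on the clear end at (453,270). The blue jar (188,235), the white jar and both bowls are where they were, and the arm is clear.

```bash
python3 -c "
from bench import r
print(r.hand_in())"
```

```text
the job is handed in; nothing more can be done
None
```

I took the stopper out of the blue jar and stood it cork-down on the clear end of the tray, and the job is handed in; no verdict came back.

- **Opening:** I gripped the aluminium knob in line with the jar's leaning axis. I then rocked it to alternate sides five times at about 8.5°, each rock begun 2–3 mm higher. After that it lifted with about 2 N, roughly its own weight.
- **Placing:** Contact with the tray was felt at the expected height with 5–9 N. I opened the fingers slowly and drew the arm straight up.

Last checks:
- **Stopper:** It stands within 1° of upright, about 95 mm towards +y from the tray's centre and about 2 mm off its middle line, seen from both cameras.
- **Blue jar:** It is still seated, having shifted about 1.1 mm sideways within the cheek play. Its fitted shift along the axis changed by about 1.7 mm once the neck was uncovered, which I take as a fitting effect.
- **White jar and bowls:** They look unmoved in the last picture; I did not measure them again.
- **Arm:** It touches nothing, and the clock stood at about 22 s.
- **Disagreements:** The top camera's fits were unreliable while the gripper hid the stopper, and agreed with the scene camera to about 2 mm afterwards. The scene camera reads heights about 3 mm too high.

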